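# Clear the spot at the burner and bring up the glass blank

## Robot

A 7-joint arm with a two-finger parallel gripper is mounted at the origin on the work surface. World frame = base frame: x ahead of the robot, y to its left, z up, the work surface at z = 0. Lengths are in mm, angles in rad, forces in N, time in s.
With the tool pointing down it reaches from about 400 to 875 mm from the base axis. Payload 4.4 kg.
Tool frame: the origin (TCP) lies midway between the tips of the shut fingers; the grasp point (between the pads) lies 19 mm behind it (ctrl.pinch_z is the distance from the TCP to the grasp point, in mm); z points along the fingers, y is the line along which they close (so a half turn about z gives the same grasp; the last joint's range is limited). The gripper opens to 85 mm and grips with 20 to 120 N. Pads are 22 mm wide; open, the fingers measure 114 mm over their backs; the gripper's body (76 mm by 85 mm) begins 54 mm behind the grasp point. The pads swing forward as they close: fully open they stand 13 mm farther back than shut.
Start: joints at [1.158, 0.628, 0.038, 1.517, -0.027, 0.996, -0.02], TCP at [220.956, -611.307, 231.313] pointing down, gripper open.
Joint ranges: [-3.06, 3.06], [-0.37, 2.12], [-1.25, 1.32], [0.18, 2.47], [-1.1, 4.24], [0.23, 1.98], [-2.94, 2.94]. Speed limits (rad/s): [2.57, 2.57, 3.14, 3.14, 3.14, 3.14, 3.14].

## Interface

Orientations are given as [roll, pitch, yaw] about the fixed x, y, z axes, in that order (R = Rz(yaw) Ry(pitch) Rx(roll)).
In Python, from cell import read_state, cams, order, ctrl gives the robot as it stands.
- The arm moves only by the tool move_arm, never from a script. Its argument "targets" is text: rows parted by semicolons, each of 7 numbers parted by spaces: the gripper's target within -1 to 1 (fully open at 1, half-way at 0, shut at -1), then the shift along the tool's x, y, z in cm, then the turn, a rotation vector about the tool's x, y, z in degrees. A call has 1 to 5 rows; each row shifts and turns the commanded pose from where the row before left it, along the tool's axes as they then stand; what a row does not reach is not made up. A row lasts 1/12 s, in which the tool goes at most 41.7 mm and 7.16 degrees, less where a joint would pass 70% of its speed; a pose out of reach is approached as far as the arm can. A call with a gripper value outside its range is refused whole. The fingers move at their own pace and stop on an object; the grip force is fixed at half the most. Time passes only in rows, so rows that do not move let the fingers close. It gives the time, the measured TCP pose, the force, the opening and the grip force at its end, in the units of the state.
- read_state(): the state, without advancing time (a new reading comes with each control period).
- cams.get_image(name): name is "scene" or "top"; returns a dict with "color" (400x640x3 uint8, red, green, blue), "fovy" (degrees; the focal length in pixels is half the picture's height over the tangent of half this angle, whatever the lens; pixels are square), "cx", "cy" (the principal point, pixels), "rvec" (rotation vector, rad) and "tvec" (3), from world to camera coordinates, as OpenCV has them. Camera axes: x right, y down, z forward; pixel columns grow to the right and rows downward; lengths in mm; the calibration is good to about 2 mm. A picture is of the moment at which its call begins. There is no depth.
- order.finish_job(): hands the job in; it is judged then, once.
The state is a dict: "clock": time; "qpos": joint angles; "qd": joint speeds; "tau": joint torques, N m; "eef_pos": TCP position; "tool_rot": TCP orientation; "force": force on the tool from outside, world axes, zero at the start; "torque": the same for the moment, N m; "width": finger opening in mm; "gripper_force": force on a finger pad.
Only numpy, scipy, OpenCV 4.12 (cv2) and the standard library are available. Lean on these libraries where they do the work, as an engineer would, in place of code of your own. Each camera call takes 0.05 s, during which the arm holds its last target. There are 200 camera calls.

## Task

Get ready for flame work at the cold bench burner: first clear the spot in front of it by sliding the graphite paddle lying there, plate first, all the way into the free slot of the wooden tool block and letting go of it. Then lift the glass blank with the bulb off its rest and bring it over, keeping it level, and finish while still holding it in the gripper, level and steady in the air, with the middle of the bulb straight in front of the nozzle at nozzle height, about 80 mm from the nozzle's face. Do not touch the burner with the glass, and leave everything else on the bench where it is.

Things in the scene. Friction and masses are not known exactly. Their poses are not given: they have to be found in the camera images.
- paddle: Loose graphite paddle lying flat before the burner, 0.1-0.14 kg: dark plate 75 x 60 x 10 mm, thin steel shank, pale flat-sided wooden handle 20 wide x 20 high x 95 mm long. Origin: centre of the plate's underside, on the bench. +x from handle to the plate's free end (nose), z up. Plate at x = -37.5 to 37.5, handle at x = -87 to -182 mm, undersides both at z = 0. Balance point near x = -25 mm.
- paddle_handle (a point): Middle of the paddle's handle grip zone: 115 mm behind the plate's centre, 10 mm above the underside.
- rack: Fixed wooden tool block, 85 deep (x), 204 wide (y), 78 mm high, with two letterbox slots side by side in its front (-x, towards the robot), thumb notches (36 x 30 mm) above them. Each is 72 wide, 18 high, 77 mm deep, floor 40 mm above the bench, centre 46 mm from the block's middle. The +y slot holds the small paddle, the -y slot is free. Origin: centre of the underside; +x points into the slots.
- free_slot (a point): Centre of the free slot's mouth at the level of the slot's floor, 40 mm above the bench; axes as the block: +x into the slot. A paddle pushed home has its plate's centre 39.5 mm inside, nose at the back wall, handle sticking out; released there it stays, lying on the slot's floor.
- blank: Loose glass blank, 0.06-0.1 kg, lying level on rest A: straight 16 mm stem, a 50 mm round bulb near one end, a short 16 mm tail beyond it; 310 mm long. Origin: on its axis at the balance point, the best place to hold it, 105 mm above the bench. +x along the axis towards the bulb: bulb centre at x = 70, tail end at 135, stem end at -175 mm.
- bulb (a point): Centre of the blank's bulb, on its axis, 70 mm from the balance point.
- rest_a: Fixed tube rest with the blank: steel foot 270 x 46 x 14 mm, two posts with V forks (tips about 118 mm above the bench) at x = -100 and 115 mm, the latter under the tail. Origin: on the bench below the blank's balance point; x along the blank. Between rear post and bulb the stem is free on all sides. Either rest may be the left one.
- rest_b: Fixed tube rest of the same make, carrying the plain tube; origin and axes as rest A.
- burner: Fixed, unlit bench burner: foot plate 130 x 100 mm, upright bar, black barrel with a 46 mm steel nozzle head, brass valves and two hoses behind; highest point 185 mm above the bench. Origin: on the bench at the centre of the foot; +x is the way the nozzle points; the barrel's axis is level, 160 mm up.
- nozzle (a point): Centre of the nozzle's face, 140 mm ahead of the burner's origin, 160 mm above the bench; axes as the burner.
- flame_spot (a point): The point on the nozzle's axis 80 mm in front of its face, where the bulb's centre has to be held; axes as the burner.
- small_paddle: Bystander: narrower graphite paddle (plate 42 mm wide, otherwise like the paddle) in the tool block's +y slot, its handle sticking out towards the robot at the height of the slot's floor. Origin and axes as the paddle.
- tube: Bystander: plain straight glass tube, 22 mm thick, 260 mm long, on rest B. Origin on its axis, 5 mm from its middle.
- tweezers: Bystander: steel tweezers, 145 mm long, lying flat at the back left. Origin near its middle.
- calliper: Bystander: steel calliper, 190 mm long, lying flat near the robot. Origin below the middle of its bar.
- reamer: Bystander: graphite cone reamer with wooden handle, 220 mm long, 48 mm high, lying between burner and back. Origin on the bench near its middle.
- rod_cup: Bystander: aluminium cup, 76 mm across, with rods standing in it, about 115 mm high in all, right of the tool block. Origin: centre of its underside.
- bauble: Bystander: 56 mm glass ball on a 72 mm cork ring, 76 mm high in all, between the tool block and the rests, on the robot's side. Origin: centre of its underside.

How it is judged (in metres and radians):
On the way, in this order (a step that is already met when the one before it is completed fails the run):
1. the paddle's plate is home in the free slot and the paddle is let go (x of paddle in the frame of free_slot between 0.022 and 0.046 m and y of paddle in the frame of free_slot between -0.015 and 0.015 m and z of paddle in the frame of free_slot between -0.006 and 0.013 m and angle between the x axis of paddle and the x axis of free_slot, either way round below 0.2 rad and angle between paddle's own z axis and vertical below 0.2 rad and contact force between the fingers and paddle below 0.05 N), for 0.2 s.
2. the blank is lifted clear of its rest, level, in the gripper (height (world z) of blank above 0.13 m and contact force between the fingers and blank above 0.2 N and contact force between blank and rest_a below 0.02 N and contact force between blank and rest_b below 0.02 N and contact force between blank and burner below 0.02 N and contact force between blank and paddle below 0.02 N and contact force between blank and rack below 0.02 N and angle between blank's own x axis and vertical between 1.4508 and 1.6908 rad), for 0.2 s.
At the end, for the whole second after the job is handed in: Blank held by the gripper alone: bulb centre within 30 mm of the point on the nozzle axis 80 mm before its face, level within 0.12 rad, still (30 mm/s, 0.2 rad/s). Paddle let go in the free slot, plate within 17 mm of home (distance between bulb and flame_spot below 0.03 m and angle between blank's own x axis and vertical between 1.4508 and 1.6908 rad and linear speed of blank below 0.03 m/s and angular speed of blank below 0.2 rad/s and contact force between the fingers and blank above 0.2 N and contact force between blank and rest_a below 0.02 N and contact force between blank and rest_b below 0.02 N and contact force between blank and burner below 0.02 N and contact force between blank and paddle below 0.02 N and contact force between blank and rack below 0.02 N and x of paddle in the frame of free_slot between 0.022 and 0.046 m and y of paddle in the frame of free_slot between -0.015 and 0.015 m and z of paddle in the frame of free_slot between -0.006 and 0.013 m and angle between the x axis of paddle and the x axis of free_slot, either way round below 0.2 rad and angle between paddle's own z axis and vertical below 0.2 rad and linear speed of paddle below 0.02 m/s); the arm keeps its last pose, push and grip.
It fails at once if the blank is tipped more than 0.35 rad (20 degrees) from level (angle between blank's own x axis and vertical below 1.2208 rad or angle between blank's own x axis and vertical above 1.9208 rad).
It fails at once if the blank is dropped on the bench (height (world z) of bulb below 0.06 m).
It fails at once if the glass knocks against the burner (contact force between blank and burner above 0.5 N).
It fails at once if another thing on the bench is shifted by more than 30 mm (distance of any of small_paddle, tube, tweezers, calliper, reamer, rod_cup, bauble from where it was at the start of the episode above 0.03 m).
It also fails if it takes over 72 s, if anything falls off the work surface, if the arm or the gripper's body presses on something with over 40 N, if the wrist force passes 120 N, or if a joint passes its speed limit or range.

## Working session

There is one attempt and no reset: what is moved stays moved. The work goes in short steps, Python scripts to look and compute and a tool call to move; the robot and the scene stay as the last step left them, time stands still between calls to the robot, and variables do not carry over. Pictures are saved under pics/ and viewed, at most 10 in all, crops included, and the job is handed in when it is done.

Besides the shell and the picture viewer there is one more tool, called after "Call:" in YAML: its name, and indented under it one key for each argument. move_arm: Moves the arm, as the interface text tells. Its arguments: {"type":"object","properties":{"targets":{"type":"string"}},"required":["targets"]}

```bash
mkdir -p pics
cat > h.py <<'E'
import numpy as np, cv2
from cell import read_state, cams, order, ctrl
def cam(n):
    d=cams.get_image(n); f=200/np.tan(np.radians(d['fovy'])/2)
    K=np.array([[f,0,d['cx']],[0,f,d['cy']],[0,0,1.]]); R=cv2.Rodrigues(np.array(d['rvec'],float))[0]; t=np.array(d['tvec'],float).ravel()
    return d['color'],K,R,t
def ray(c,p,z):
    _,K,R,t=c; o=-R.T@t; v=R.T@np.linalg.inv(K)@np.array([p[0],p[1],1.]); return o+v*(z-o[2])/v[2]
def proj(c,P):
    _,K,R,t=c; q=K@(R@np.array(P,float)+t); return q[:2]/q[2]
def tri(c1,p1,c2,p2):
    A=[K@np.c_[R,t] for _,K,R,t in (c1,c2)]
    X=cv2.triangulatePoints(A[0],A[1],np.array(p1,float).reshape(2,1),np.array(p2,float).reshape(2,1)).ravel(); return X[:3]/X[3]
def save(c,n,box=None,s=1):
    im=c[0][:,:,::-1]
    if box: im=im[box[1]:box[3],box[0]:box[2]]
    cv2.imwrite('pics/'+n,cv2.resize(im,None,fx=s,fy=s,interpolation=cv2.INTER_CUBIC))
E
python3 - <<'E'
from h import *
for n in('top','scene'):
    c=cam(n); save(c,n+'0.png',s=1.25); print(n,c[1],-c[2].T@c[3])
print(read_state(),ctrl.pinch_z)
E
```

```text
top [[374.98326026   0.         320.9729066 ]
 [  0.         374.98326026 199.87757489]
 [  0.           0.           1.        ]] [ 484.56474583  -47.14569248 1062.54360669]
scene [[370.1723935    0.         319.73736149]
 [  0.         370.1723935  195.45446857]
 [  0.           0.           1.        ]] [1206.96204325  157.38485077  787.57491009]
{'clock': 0.1, 'qpos': array([ 1.15817857,  0.62923454,  0.03841548,  1.51826191, -0.02701408,
        0.99627742, -0.01998293]), 'qd': array([ 0.00221632, -0.00290997, -0.00030893, -0.00112871,  0.00018939,
        0.00096495, -0.00058658]), 'tau': array([ 4.02030739e-03, -5.64533401e+01,  1.23087320e+00, -1.93970186e+01,
        1.13341754e-02,  5.40445384e-03,  1.87371825e-07]), 'eef_pos': array([ 220.80247922, -610.76567499,  230.49481355]), 'tool_rot': array([-3.13992801e+00, -1.36660619e-05,  3.46850985e-01]), 'force': array([-0.11167941, -0.48159828, -0.51380852]), 'torque': array([0.00089125, 0.01787283, 0.0151925 ]), 'gripper_force': 0.0, 'width': 85.39533834641993} 18.700000000000003
```

View pics/top0.png

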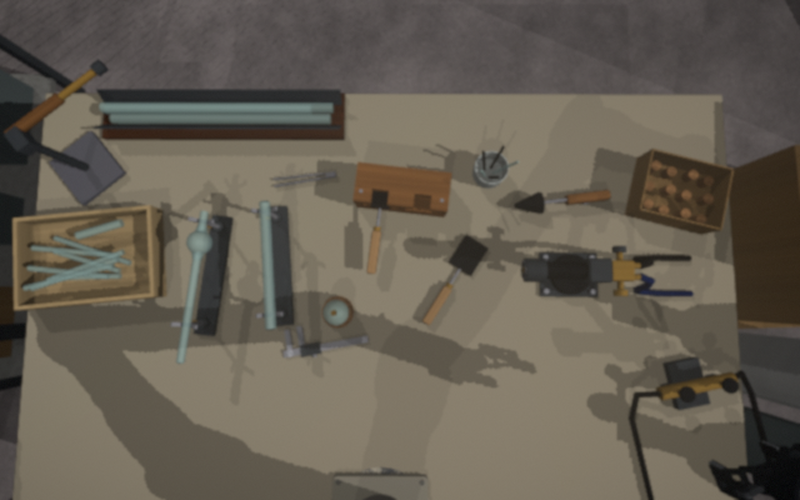

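View pics/scene0.png

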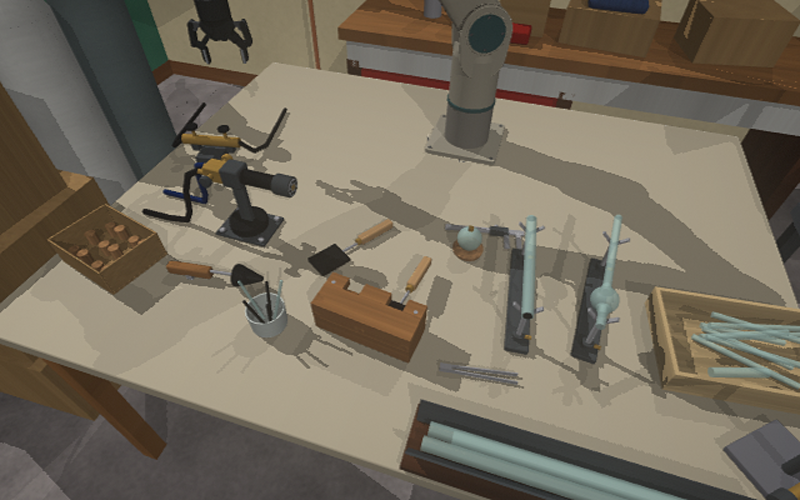

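The top view (800x500) shows the paddle's plate at (467,255) and handle end at (427,320). The rack is at (402,190), its right slot free. The nozzle face is at (523,268), pointing left, and the blank's bulb is at (200,242) with the stem end at (182,360).

Run:
```python
from h import *
c=cam('top'); s=cam('scene'); save(c,'crop.png',(270,110,530,300),3)
hsv=cv2.cvtColor(c[0],cv2.COLOR_RGB2HSV)
def blobs(m,box,z,name,amin=40):
    k=np.zeros(m.shape,np.uint8); k[box[1]:box[3],box[0]:box[2]]=m[box[1]:box[3],box[0]:box[2]]
    for q in cv2.findContours(k,cv2.RETR_EXTERNAL,cv2.CHAIN_APPROX_NONE)[0]:
        if cv2.contourArea(q)>amin:
            b=cv2.boxPoints(cv2.minAreaRect(q)); W=np.array([ray(c,p,z)[:2] for p in b])
            print(name,cv2.contourArea(q),'ctr',W.mean(0).round(1),'sides',np.linalg.norm(W[1]-W[0]).round(1),np.linalg.norm(W[2]-W[1]).round(1),'ang',np.degrees(np.arctan2(*(W[1]-W[0])[::-1])).round(1),np.degrees(np.arctan2(*(W[2]-W[1])[::-1])).round(1),W.round(0).tolist())
H,S,V=[hsv[...,i] for i in range(3)]
wood=((H<25)&(S>95)&(V>80)).astype(np.uint8)
dark=((V<50)).astype(np.uint8)
blobs(wood,(330,215,380,265),20,'handle'); blobs(dark,(350,180,400,225),10,'plate')
red=((H<14)&(S>120)&(V>60)).astype(np.uint8)
blobs(red,(275,125,370,178),78,'rack')
blobs(wood,(280,170,310,225),60,'smallhandle')
glass=((H>60)&(H<110)&(S>25)&(V>90)).astype(np.uint8)
blobs(glass,(130,160,180,295),105,'blank')
blobs(dark,(410,190,500,245),160,'burner')
for p in [(379,205),(348,245),(160,193),(321,151)]: print(p,hsv[p[1],p[0]])
```

```text
handle 193.0 ctr [ 470.8 -125.3] sides 100.2 17.7 ang -33.0 -122.7 [[434.0, -91.0], [518.0, -145.0], [508.0, -160.0], [424.0, -105.0]]
plate 444.0 ctr [ 579.5 -194.7] sides 70.3 56.1 ang -33.9 -124.0 [[566.0, -152.0], [624.0, -191.0], [593.0, -238.0], [535.0, -198.0]]
smallhandle 188.5 ctr [585.7  14.6] sides 96.9 17.4 ang -7.3 -97.8 [[539.0, 29.0], [635.0, 17.0], [633.0, -0.0], [536.0, 12.0]]
blank 586.0 ctr [504.9 374.2] sides 305.0 45.0 ang -2.3 -95.0 [[354.0, 402.0], [659.0, 390.0], [655.0, 345.0], [351.0, 359.0]]
burner 935.0 ctr [ 528.3 -365. ] sides 106.2 74.6 ang -89.8 177.8 [[565.0, -313.0], [566.0, -419.0], [491.0, -416.0], [491.0, -311.0]]
(379, 205) [21 45 40]
(348, 245) [ 16 113 133]
(160, 193) [ 73  27 152]
(321, 151) [ 14 140 111]
```

View pics/crop.png

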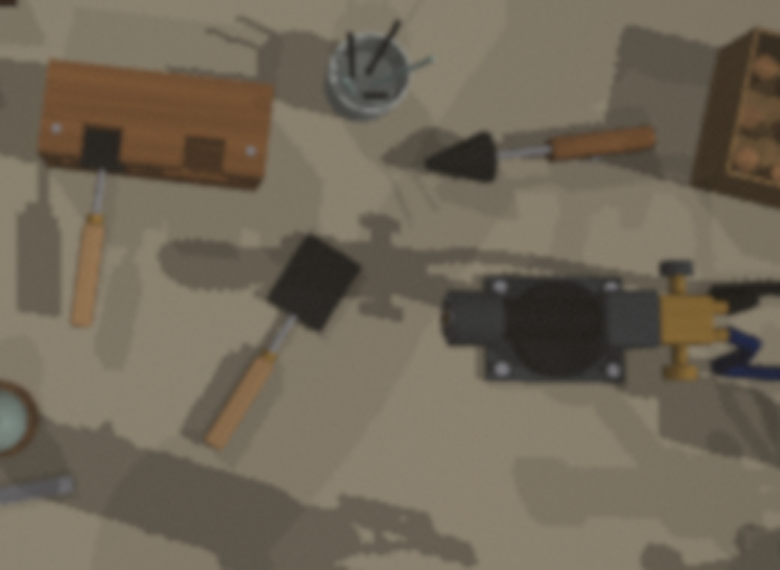

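Run:
```python
from h import *
c=cam('top'); s=cam('scene')
g=lambda x,y:(270+x/3-.3,110+y/3-.3)
R=[ray(c,g(*p),78)[:2].round(1) for p in [(50,60),(272,84),(262,178),(40,153)]]
print('rack',R,[np.linalg.norm(R[i]-R[i-3]).round(1) for i in range(4)])
print('notch centre',ray(c,g(205,153),78).round(1))
hl=[ray(c,g(*p),12)[:2].round(1) for p in [(500,285),(502,370),(613,370),(611,287)]]; print('holes',hl,np.mean(hl,0))
print('nozzle',[ray(c,g(443,318),z).round(1) for z in(140,160)],ray(c,g(660,320),160).round(1))
print('noz tri',tri(c,g(445,318),s,(287/1.25,186/1.25)).round(1))
hsv=cv2.cvtColor(c[0],cv2.COLOR_RGB2HSV)
m=cv2.inRange(hsv,(60,25,90),(110,255,255)); k=np.zeros_like(m); k[160:295,130:180]=m[160:295,130:180]
rows=[(r,np.flatnonzero(k[r])) for r in range(160,295)]
print([(r,q.min(),q.max()) for r,q in rows if len(q)][::4])
pts=np.array([ray(c,((q.min()+q.max())/2,r),105)[:2] for r,q in rows if 0<q.size<12 and r>205])
f=np.polyfit(pts[:,0],pts[:,1],1); print('axis',f,np.degrees(np.arctan(f[0])),pts[:,0].min(),pts[:,0].max())
w=max(rows,key=lambda t:t[1].size); print('bulb row',w[0],w[1].min(),w[1].max(),ray(c,((w[1].min()+w[1].max())/2,w[0]),105))
wide=[r for r,q in rows if q.size>=13]; print('wide',wide, [ray(c,(160,r),105)[0].round() for r in (wide[0],wide[-1])])
sh=cv2.cvtColor(s[0],cv2.COLOR_RGB2HSV); print('bulb scene proj',proj(s,[570,376,105])*1.25)
```

```text
rack [array([772.4,  48.8]), array([ 750.8, -150. ]), array([ 665.6, -140.5]), array([687.7,  56.7])] [np.float64(200.0), np.float64(85.7), np.float64(198.4), np.float64(85.1)]
notch centre [688. -90.  78.]
holes [array([ 576.8, -368.9]), array([ 497.5, -368.6]), array([ 497.8, -471.7]), array([ 575.2, -472.8])] [ 536.825 -420.5  ]
nozzle [array([ 538.2, -282.3,  140. ]), array([ 537.1, -277.2,  160. ])] [ 536.  -451.1  160. ]
noz tri [ 540.3 -285.6  161. ]
[(170, np.int64(162), np.int64(164)), (174, np.int64(161), np.int64(164)), (178, np.int64(160), np.int64(164)), (182, np.int64(158), np.int64(164)), (186, np.int64(156), np.int64(165)), (190, np.int64(153), np.int64(168)), (194, np.int64(151), np.int64(168)), (198, np.int64(153), np.int64(167)), (202, np.int64(154), np.int64(162)), (206, np.int64(155), np.int64(160)), (210, np.int64(155), np.int64(158)), (214, np.int64(154), np.int64(158)), (218, np.int64(154), np.int64(157)), (222, np.int64(153), np.int64(156)), (226, np.int64(152), np.int64(156)), (230, np.int64(152), np.int64(155)), (234, np.int64(151), np.int64(155)), (238, np.int64(151), np.int64(154)), (242, np.int64(150), np.int64(153)), (246, np.int64(149), np.int64(153)), (250, np.int64(148), np.int64(152)), (254, np.int64(147), np.int64(152)), (258, np.int64(146), np.int64(151)), (262, np.int64(146), np.int64(151)), (266, np.int64(145), np.int64(150)), (270, np.int64(145), np.int64(149)), (274, np.int64(144), np.int64(148)), (278, np.int64(144), np.int64(147)), (282, np.int64(143), np.int64(146)), (286, np.int64(143), np.int64(146))]
axis [-1.16799663e-01  4.40467915e+02] -6.66194271332901 354.30829582826823 563.3386482590765
bulb row 192 151 168 [599.5051565  370.84174077 105.        ]
wide [188, 189, 190, 191, 192, 193, 194, 195, 196, 197, 198, 199, 200] [np.float64(610.0), np.float64(579.0)]
bulb scene proj [606.99137853 288.66176319]
```

```bash
cat > rows.py <<'E'
# rows.py x y z yawdeg grip [stepmm]: suggest rows from the measured pose to a tool-down pose
import sys,numpy as np
from scipy.spatial.transform import Rotation as Ro
from cell import read_state
x,y,z,yaw,g=map(float,sys.argv[1:6]); step=float(sys.argv[6]) if len(sys.argv)>6 else 38
s=read_state(); p=np.array(s['eef_pos']); r=Ro.from_euler('xyz',s['tool_rot'])
T=np.array([x,y,z]); Rt=Ro.from_euler('xyz',[np.pi,0,np.radians(yaw)])
rv=(r.inv()*Rt).as_rotvec(); n=int(max(1,np.ceil(np.linalg.norm(T-p)/step),np.ceil(np.degrees(np.linalg.norm(rv))/6.5)))
d=(T-p)/n; dr=Ro.from_rotvec(rv/n); out=[]
for i in range(n):
    v=r.inv().apply(d)/10; out.append(' '.join(f'{a:.2f}' for a in [g,*v,*np.degrees(dr.as_rotvec())])); r=r*dr
print(p.round(1),np.degrees(s['tool_rot']).round(1),s['width'],s['clock'],n)
for i in range(0,n,5): print('; '.join(out[i:i+5]))
E
python3 rows.py 484 -133.5 110 -33.3 0.2
```

```text
[ 220.9 -611.1  231. ] [-180.    -0.    19.9] 85.40955470515841 0.3 15
0.20 2.73 -2.40 0.81 -0.00 0.00 3.54; 0.20 2.58 -2.56 0.81 -0.00 0.00 3.54; 0.20 2.41 -2.72 0.81 -0.00 0.00 3.54; 0.20 2.24 -2.86 0.81 -0.00 0.00 3.54; 0.20 2.06 -2.99 0.81 -0.00 0.00 3.54
0.20 1.87 -3.12 0.81 -0.00 0.00 3.54; 0.20 1.68 -3.23 0.81 -0.00 0.00 3.54; 0.20 1.47 -3.32 0.81 -0.00 0.00 3.54; 0.20 1.26 -3.41 0.81 -0.00 0.00 3.54; 0.20 1.05 -3.48 0.81 -0.00 0.00 3.54
0.20 0.83 -3.54 0.81 -0.00 0.00 3.54; 0.20 0.61 -3.58 0.81 -0.00 0.00 3.54; 0.20 0.39 -3.61 0.81 -0.00 0.00 3.54; 0.20 0.17 -3.63 0.81 -0.00 0.00 3.54; 0.20 -0.06 -3.63 0.81 -0.00 0.00 3.54
```

Call:
move_arm:
  targets: "0.2 2.73 -2.4 0.5 0 0 3.54; 0.2 2.58 -2.56 0.5 0 0 3.54; 0.2 2.41 -2.72 0.5 0 0 3.54; 0.2 2.24 -2.86 0.5 0 0 3.54; 0.2 2.06 -2.99 0.5 0 0 3.54"

```text
clock: 0.72
eef_pos: [309.1, -450.6, 206.2]
tool_rot: [3.142, -0.0, 0.034]
force: [-0.1, 1.2, 0.2]
width: 51.3
gripper_force: 0.0
```

Call:
move_arm:
  targets: "0.2 1.87 -3.12 0.8 0 0 3.54; 0.2 1.68 -3.23 0.8 0 0 3.54; 0.2 1.47 -3.32 0.8 0 0 3.54; 0.2 1.26 -3.41 0.8 0 0 3.54; 0.2 1.05 -3.48 0.8 0 0 3.54"

```text
clock: 1.13
eef_pos: [396.8, -291.3, 166.2]
tool_rot: [3.141, -0.001, -0.274]
force: [0.5, 0.6, -0.2]
width: 51.0
gripper_force: 0.0
```

Call:
move_arm:
  targets: "0.2 0.83 -3.54 0.8 0 0 3.54; 0.2 0.61 -3.58 0.8 0 0 3.54; 0.2 0.39 -3.61 0.8 0 0 3.54; 0.2 0.17 -3.63 0.8 0 0 3.54; 0.2 0 0 0 0 0 0"

```text
clock: 1.55
eef_pos: [469.5, -156.4, 132.8]
tool_rot: [-3.137, 0.003, -0.508]
force: [-0.2, 0.4, -1.5]
width: 51.2
gripper_force: 0.0
```

```bash
python3 rows.py 484 -133.5 60 -33.3 0.2
python3 - <<'E'
from h import *
c=cam('top');save(c,'t2.png',(270,110,530,300),3)
E
```

```text
[ 469.5 -156.4  132.8] [-179.8    0.2  -29.1] 51.23312183479608 1.55 3
0.20 0.06 -0.89 2.43 -0.08 0.05 1.40; 0.20 0.03 -0.89 2.43 -0.08 0.05 1.40; 0.20 0.01 -0.90 2.43 -0.08 0.05 1.40
```

View pics/t2.png

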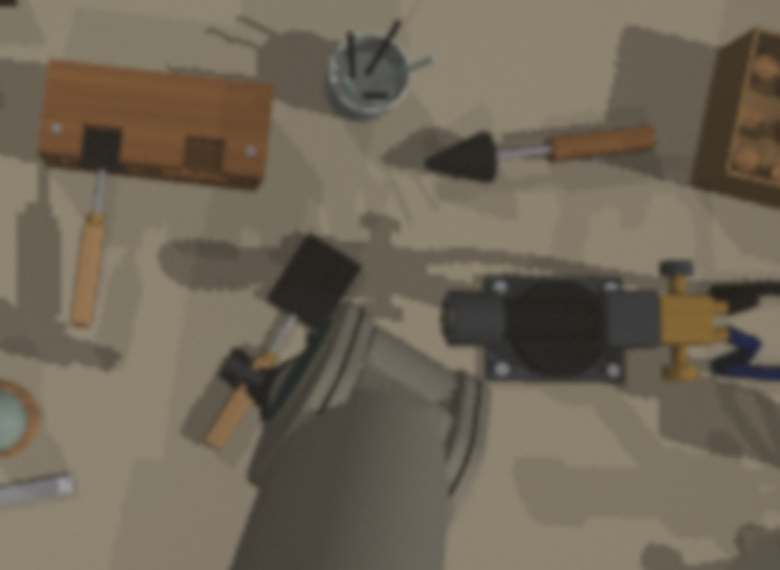

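The picture shows the gripper beside the handle and the plate undisturbed at (315,283). I'm closing in over the handle and descending.

Call:
move_arm:
  targets: "0.2 0.06 -0.89 2.4 -0.08 0.05 1.4; 0.2 0.03 -0.89 2.4 -0.08 0.05 1.4; 0.2 0 -0.9 2.4 -0.08 0.05 1.4; 0.2 0 0 0 0 0 0; 0.2 0 0 0 0 0 0"

```text
clock: 2.02
eef_pos: [479.7, -143.7, 61.9]
tool_rot: [3.136, -0.001, -0.591]
force: [-0.4, -0.3, 0.3]
width: 51.2
gripper_force: 0.0
```

```bash
python3 rows.py 484 -133.5 3 -33.3 0.2 20
python3 - <<'E'
from h import *
c=cam('scene');save(c,'s2.png',(220,140,380,280),4)
E
```

```text
[ 479.7 -143.7   61.9] [179.7  -0.  -33.9] 51.17236373670755 2.0167 3
0.20 -0.07 -0.37 1.96 0.10 -0.01 -0.19; 0.20 -0.07 -0.37 1.96 0.10 -0.01 -0.19; 0.20 -0.07 -0.37 1.96 0.10 -0.01 -0.19
```

View pics/s2.png

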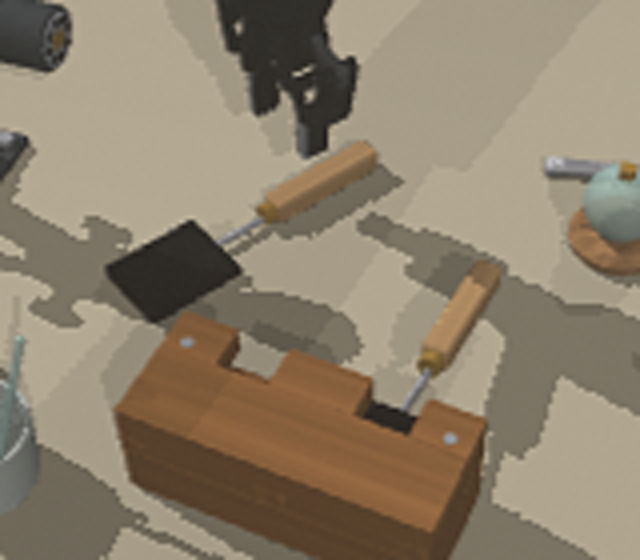

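The hand is above and behind the handle, with the plate at (175,270) and handle mid at about (318,182) in the crop.

Call:
move_arm:
  targets: "0.2 -0.2 -1.1 0.5 0 0 0; 0.2 0 0 0.5 0 0 0; 0.2 0 0 0 0 0 0; 0.2 0 0 0 0 0 0"

```text
clock: 2.4
eef_pos: [485.2, -132.9, 52.6]
tool_rot: [3.138, -0.003, -0.591]
force: [-0.3, 0.1, -0.3]
width: 51.0
gripper_force: 0.0
```

```bash
python3 rows.py 484 -133.5 3 -33.3 0.2 20
python3 - <<'E'
from h import *
c=cam('scene');print(ray(c,(299.5,185.5),16), ray(c,(220+175/4,140+271/4),10))
E
```

```text
[ 485.2 -132.9   52.6] [179.8  -0.2 -33.9] 51.00117647439021 2.4 3
0.20 -0.03 0.03 1.65 0.07 -0.06 -0.19; 0.20 -0.03 0.03 1.65 0.07 -0.06 -0.19; 0.20 -0.03 0.04 1.65 0.07 -0.06 -0.19
[ 477.65348338 -123.69390251   16.        ] [ 586.96815164 -191.77131658   10.        ]
```

Call:
move_arm:
  targets: "0.2 0 -0.1 1.65 0.1 0 0; 0.2 0 0 1.65 0.1 0 0; 0.2 0 0 1.5 0 0 0; 0.2 0 0 0 0 0 0; 0.2 0 0 0 0 0 0"

```text
clock: 2.87
eef_pos: [485.2, -132.4, 4.1]
tool_rot: [3.14, -0.002, -0.592]
force: [0.4, 0.2, 0.3]
width: 51.2
gripper_force: 0.0
```

Call:
move_arm:
  targets: "-1 0 0 0 0 0 0; -1 0 0 0 0 0 0; -1 0 0 0 0 0 0; -1 0 0 0 0 0 0; -1 0 0 0 0 0 0"

```text
clock: 3.28
eef_pos: [486.4, -132.5, 5.4]
tool_rot: [3.142, -0.005, -0.591]
force: [-1.0, -0.2, 4.8]
width: 18.3
gripper_force: 59.3
```

Call:
move_arm:
  targets: "-1 0 0 0 0 0 0; -1 0 0 0 0 0 0; -1 0 0 0 0 0 0; -1 0 0 0 0 0 0; -1 0 0 0 0 0 0"

```text
clock: 3.7
eef_pos: [486.3, -132.5, 5.4]
tool_rot: [3.142, -0.005, -0.591]
force: [-1.3, -0.8, 4.5]
width: 18.6
gripper_force: 59.3
```

Call:
move_arm:
  targets: "-1 0 0 -1.5 0 0 0; -1 0 0 -1.5 0 0 0; -1 0 0 -1.4 0 0 0; -1 0 0 0 0 0 0; -1 0 0 0 0 0 0"

```text
clock: 4.12
eef_pos: [486.3, -132.0, 49.0]
tool_rot: [-3.141, -0.005, -0.591]
force: [0.4, -0.3, -1.3]
width: 18.4
gripper_force: 58.9
```

```bash
python3 rows.py 493 -68 49.5 -6.2 -1 20
```

```text
[ 486.3 -132.    49. ] [-180.    -0.3  -33.9] 18.373925559720014 4.1167 5
-1.00 -0.60 -1.14 -0.01 0.01 -0.05 -5.53; -1.00 -0.49 -1.19 -0.01 0.01 -0.05 -5.53; -1.00 -0.37 -1.23 -0.01 0.01 -0.05 -5.53; -1.00 -0.25 -1.26 -0.01 0.01 -0.05 -5.53; -1.00 -0.13 -1.28 -0.01 0.01 -0.05 -5.53
```

Call:
move_arm:
  targets: "-1 -0.6 -1.14 0 0 0 -5.53; -1 -0.49 -1.19 0 0 0 -5.53; -1 -0.37 -1.23 0 0 0 -5.53; -1 -0.25 -1.26 0 0 0 -5.53; -1 -0.13 -1.28 0 0 0 -5.53"

```text
clock: 4.53
eef_pos: [491.9, -67.4, 47.3]
tool_rot: [3.14, -0.001, -0.104]
force: [0.4, 0.3, -1.4]
width: 18.7
gripper_force: 58.8
```

Call:
move_arm:
  targets: "-1 0 0 0 0 0 0; -1 0 0 0 0 0 0; -1 0 0 0 0 0 0"

```text
clock: 4.78
eef_pos: [492.0, -69.1, 47.7]
tool_rot: [3.139, -0.002, -0.112]
force: [0.1, 0.0, -0.1]
width: 18.5
gripper_force: 58.9
```

```bash
python3 rows.py 493 -68 49.5 -6.2 -1 20
python3 - <<'E'
from h import *
c=cam('top'); s=cam('scene')
a=c[0][120:260,280:400]; b=s[0][150:290,220:370]
a=cv2.resize(a,None,fx=3,fy=3,interpolation=2); b=cv2.resize(b,None,fx=2.9,fy=3,interpolation=2)
cv2.imwrite('pics/ab.png',np.hstack([a,b])[:,:,::-1]); print(a.shape,b.shape)
E
```

```text
[492.  -69.1  47.7] [ 1.799e+02 -1.000e-01 -6.400e+00] 18.48857916336632 4.7833 1
-1.00 0.08 -0.12 -0.18 0.14 -0.09 -0.23
(420, 360, 3) (420, 435, 3)
```

View pics/ab.png

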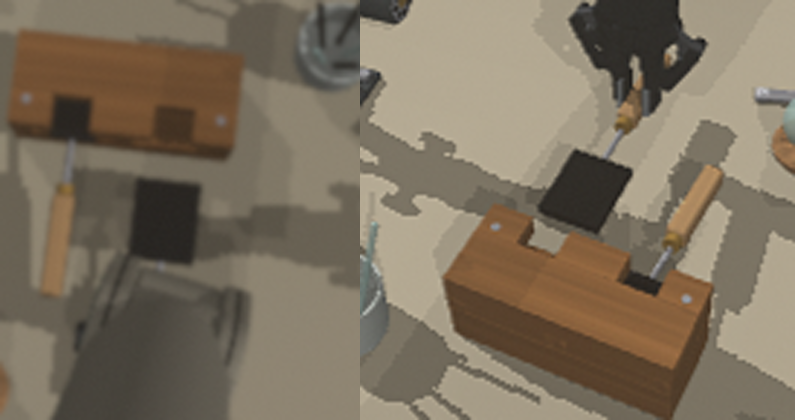

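The left panel shows the plate at (165,222), directly in front of the free slot's notch at (174,122). The right panel shows it level at (587,190). I'll triangulate the corners.

Run:
```python
from h import *
c=cam('top'); s=cam('scene')
T=[(200,185),(138,179),(131,256),(193,264)]; S=[(541,206),(601,230),(632,171),(577,151)]
P=np.array([tri(c,(280+a/3-.3,120+b/3-.3),s,(220+(u-360)/2.9-.3,150+v/3-.3)) for (a,b),(u,v) in zip(T,S)])
print(P.round(1),P.mean(0).round(1))
d=P[0]+P[1]-P[2]-P[3]; print('yaw',np.degrees(np.arctan2(d[1],d[0])),'pitch',np.degrees(np.arctan2(d[2],np.hypot(*d[:2]))),np.linalg.norm(d)/2)
Q=np.array([ray(c,(280+a/3-.3,120+b/3-.3),52) for a,b in T]);print(Q.round(1),Q.mean(0))
d=(Q[0]+Q[1]-Q[2]-Q[3])/2;print(d,np.degrees(np.arctan2(d[1],d[0])))
print('notch',ray(c,(280+174/3-.3,120+122/3-.3),78), 'floor of notch')
# scene notch corners at z=78 front edge of free slot
for u,v in [(532,208),(571,234),(519,245),(558,258)]: print('sc',ray(s,(220+(u-360)/2.9-.3,150+v/3-.3),78).round(1))
```

```text
[[ 637.  -114.1   48.2]
 [ 642.7  -56.5   43.8]
 [ 571.8  -50.4   46.6]
 [ 564.7 -106.9   47.1]] [604.  -82.   46.4]
yaw -5.316126126086445 pitch -0.6910147049485548 71.91949513080374
[[ 636.3 -113.7   52. ]
 [ 641.7  -57.4   52. ]
 [ 571.5  -51.2   52. ]
 [ 564.5 -107.1   52. ]] [603.50980325 -82.36720978  52.        ]
[71.02519427 -6.38860087  0.        ] -5.139830462975563
notch [688.93433067 -89.08552342  78.        ] floor of notch
sc [ 664.4 -110.    78. ]
sc [680.1 -68.5  78. ]
sc [ 704.1 -105.9   78. ]
sc [706.5 -70.2  78. ]
```

Call:
move_arm:
  targets: "-1 0 -0.2 -0.35 0 0 0; -1 1 0 0 0 0 0; -1 1 0 0 0 0 0; -1 1 0 0 0 0 0; -1 0 0 0 0 0 0"

```text
clock: 5.4
eef_pos: [525.2, -69.8, 52.2]
tool_rot: [3.14, -0.006, -0.109]
force: [1.3, 0.7, -1.7]
width: 18.5
gripper_force: 58.9
```

Call:
move_arm:
  targets: "-1 1 0 0 0 0 0; -1 1 0 0 0 0 0; -1 0 0 0 0 0 0; -1 0 0 0 0 0 0"

```text
clock: 5.73
eef_pos: [541.8, -71.6, 51.7]
tool_rot: [3.14, -0.002, -0.109]
force: [-0.2, -0.0, -1.5]
width: 18.4
gripper_force: 58.9
```

```bash
python3 rows.py 593 -80.3 51 -6.2 -1 20
python3 - <<'E'
from h import *
c=cam('top'); s=cam('scene')
a=c[0][120:260,280:400]; b=s[0][150:290,220:370]
a=cv2.resize(a,None,fx=3,fy=3,interpolation=2); b=cv2.resize(b,None,fx=2.9,fy=3,interpolation=2)
cv2.imwrite('pics/ab2.png',np.hstack([a,b])[:,:,::-1])
E
```

```text
[541.8 -71.6  51.7] [ 1.799e+02 -1.000e-01 -6.300e+00] 18.378434509403128 5.7333 3
-1.00 1.73 0.10 0.03 0.03 -0.03 -0.02; -1.00 1.73 0.10 0.03 0.03 -0.03 -0.02; -1.00 1.73 0.10 0.03 0.03 -0.03 -0.02
```

View pics/ab2.png

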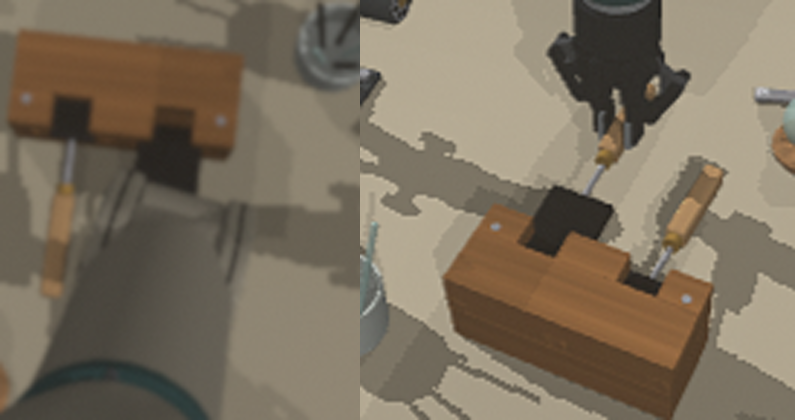

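The plate's nose is visible inside the free slot's notch, at (175,125) left and (545,240) right, with no force on the tool. I'm pushing on.

Call:
move_arm:
  targets: "-1 1.1 0.05 0 0 0 0; -1 1.1 0 0 0 0 0; -1 1.1 0 0 0 0 0; -1 1.1 0 0 0 0 0; -1 0 0 0 0 0 0"

```text
clock: 6.25
eef_pos: [587.7, -77.0, 52.0]
tool_rot: [3.14, -0.005, -0.109]
force: [1.3, -0.1, -1.7]
width: 18.3
gripper_force: 58.9
```

Call:
move_arm:
  targets: "-1 0.6 0 0 0 0 0; -1 0.4 0 0 0 0 0; -1 0 0 0 0 0 0; -1 0 0 0 0 0 0"

```text
clock: 6.58
eef_pos: [595.5, -77.9, 51.8]
tool_rot: [3.14, -0.002, -0.109]
force: [-0.3, 0.7, -0.9]
width: 18.6
gripper_force: 58.9
```

Call:
move_arm:
  targets: "-1 0.2 0 0 0 0 0; -1 0.2 0 0 0 0 0; -1 0 0 0 0 0 0"

```text
clock: 6.83
eef_pos: [599.9, -78.4, 51.8]
tool_rot: [3.14, -0.002, -0.109]
force: [0.2, 0.6, -0.8]
width: 18.3
gripper_force: 58.9
```

Call:
move_arm:
  targets: "-1 0.2 0 0 0 0 0; -1 0 0 0 0 0 0; -1 0 0 0 0 0 0"

```text
clock: 7.08
eef_pos: [600.1, -78.2, 51.4]
tool_rot: [3.14, 0.002, -0.109]
force: [-5.0, 1.4, -0.4]
width: 18.3
gripper_force: 59.1
```

Call:
move_arm:
  targets: "-1 -0.2 0 0.2 0 0 0; -1 0 0 0.1 0 0 0; -1 0 0 0 0 0 0; -1 0 0 0 0 0 0"

```text
clock: 7.42
eef_pos: [600.0, -78.4, 48.9]
tool_rot: [3.14, -0.002, -0.109]
force: [-2.0, 0.1, 0.6]
width: 18.5
gripper_force: 59.0
```

Call:
move_arm:
  targets: "-1 0 0 0.2 0 0 0; -1 0 0 0 0 0 0; -1 0 0 0 0 0 0"

```text
clock: 7.67
eef_pos: [600.0, -78.4, 46.7]
tool_rot: [3.14, -0.002, -0.109]
force: [-2.0, -0.3, -1.6]
width: 18.4
gripper_force: 58.9
```

Call:
move_arm:
  targets: "-1 0 0 0.1 0 0 0; -1 0 0 0 0 0 0; 0.1 0 0 0 0 0 0; 0.1 0 0 0 0 0 0; 0.1 0 0 0 0 0 0"

```text
clock: 8.08
eef_pos: [601.2, -78.7, 46.3]
tool_rot: [3.14, -0.005, -0.109]
force: [-0.1, 0.1, -0.1]
width: 47.6
gripper_force: 0.0
```

Call:
move_arm:
  targets: "0.1 0 0 0 0 0 0; 0.1 0 0 -1.5 0 0 0; 0.1 0 0 -3.5 0 0 0; 0.1 0 0 -3.5 0 0 0; 0.1 0 0 -3.5 0 0 0"

```text
clock: 8.5
eef_pos: [599.6, -78.3, 167.1]
tool_rot: [3.14, -0.002, -0.109]
force: [0.2, 0.7, 0.2]
width: 47.0
gripper_force: 0.0
```

```bash
python3 rows.py 545 200 215 -6.5 0.2 38
python3 - <<'E'
from h import *
c=cam('top'); s=cam('scene')
a=c[0][120:260,280:400]; b=s[0][150:290,220:370]
a=cv2.resize(a,None,fx=3,fy=3,interpolation=2); b=cv2.resize(b,None,fx=2.9,fy=3,interpolation=2)
cv2.imwrite('pics/ab3.png',np.hstack([a,b])[:,:,::-1])
E
```

```text
[599.6 -78.3 167.1] [ 1.799e+02 -1.000e-01 -6.200e+00] 47.03691608870225 8.5 8
0.20 -1.06 -3.38 -0.61 0.01 -0.01 0.03; 0.20 -1.06 -3.38 -0.61 0.01 -0.01 0.03; 0.20 -1.06 -3.38 -0.61 0.01 -0.01 0.03; 0.20 -1.06 -3.38 -0.60 0.01 -0.01 0.03; 0.20 -1.06 -3.38 -0.60 0.01 -0.01 0.03
0.20 -1.07 -3.38 -0.60 0.01 -0.01 0.03; 0.20 -1.07 -3.38 -0.60 0.01 -0.01 0.03; 0.20 -1.07 -3.38 -0.60 0.01 -0.01 0.03
```

View pics/ab3.png

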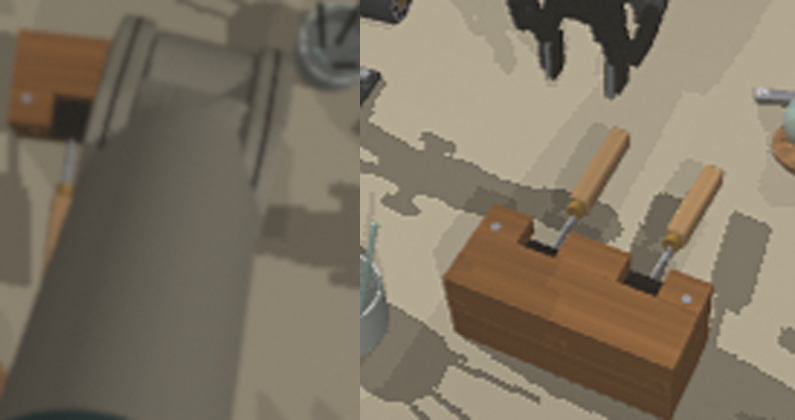

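The right panel shows the paddle lying in the free slot, handle at (600,170), with the gripper clear of it. Next is the blank.

Call:
move_arm:
  targets: "0.2 -1.06 -3.38 -0.6 0 0 0; 0.2 -1.06 -3.38 -0.6 0 0 0; 0.2 -1.06 -3.38 -0.6 0 0 0; 0.2 -1.06 -3.38 -0.6 0 0 0; 0.2 -1.06 -3.38 -0.6 0 0 0"

```text
clock: 9.02
eef_pos: [564.9, 97.2, 195.4]
tool_rot: [3.14, -0.002, -0.109]
force: [0.2, -0.4, -0.4]
width: 51.1
gripper_force: 0.0
```

Call:
move_arm:
  targets: "0.2 -1.06 -3.38 -0.6 0 0 0; 0.2 -1.06 -3.38 -0.6 0 0 0; 0.2 -1.06 -3.38 -0.6 0 0 0; 0.2 -0.3 -3.38 0 0 0 0; 0.2 -0.3 -3.38 0 0 0 0"

```text
clock: 9.43
eef_pos: [545.7, 269.9, 213.3]
tool_rot: [3.141, -0.003, -0.108]
force: [1.1, -0.1, 0.2]
width: 51.1
gripper_force: 0.0
```

Call:
move_arm:
  targets: "0.2 0 -3.4 0 0 0 0; 0.2 0 -3.4 0 0 0 0; 0.2 0 -3 0 0 0 0; 0.2 0 0 0 0 0 0; 0.2 0 0 0 0 0 0"

```text
clock: 9.85
eef_pos: [555.8, 367.7, 211.7]
tool_rot: [3.14, -0.001, -0.105]
force: [0.1, -1.4, -0.7]
width: 51.4
gripper_force: 0.0
```

```bash
python3 rows.py 526.5 379 160 -6.7 0.2 30
```

```text
[555.8 367.7 211.7] [ 1.799e+02 -1.000e-01 -6.000e+00] 51.40360270442428 9.85 3
0.20 -1.01 -0.28 1.72 0.03 -0.03 0.23; 0.20 -1.01 -0.27 1.72 0.03 -0.03 0.23; 0.20 -1.01 -0.27 1.72 0.03 -0.03 0.23
```

Call:
move_arm:
  targets: "0.2 -1 -0.28 1.5 0 0 0.2; 0.2 -1 -0.28 1.5 0 0 0.2; 0.2 -1 -0.28 1.5 0 0 0.3; 0.2 0 0 0 0 0 0; 0.2 0 0 0 0 0 0"

```text
clock: 10.27
eef_pos: [527.8, 375.4, 167.3]
tool_rot: [3.138, -0.001, -0.122]
force: [0.1, 0.4, 0.8]
width: 51.6
gripper_force: 0.0
```

```bash
python3 rows.py 526.5 379 88 -6.7 0.2 30
python3 - <<'E'
from h import *
s=cam('scene'); save(s,'s4.png',(370,130,560,300),3.5)
print('proj grasp pt (crop px)',[(proj(s,p)-np.array([370,130]))*3.5 for p in ([526.5,379,105],[596,370.5,105],[354,399,105])])
E
```

```text
[527.8 375.4 167.3] [ 1.798e+02 -1.000e-01 -7.000e+00] 51.62375450698699 10.2667 3
0.20 -0.06 -0.12 2.64 0.07 -0.03 -0.09; 0.20 -0.06 -0.12 2.64 0.07 -0.03 -0.09; 0.20 -0.06 -0.12 2.64 0.07 -0.03 -0.09
proj grasp pt (crop px) [array([409.12517338, 307.30961264]), array([395.85868377, 380.78268507]), array([435.53858723, 152.56102759])]
```

View pics/s4.png

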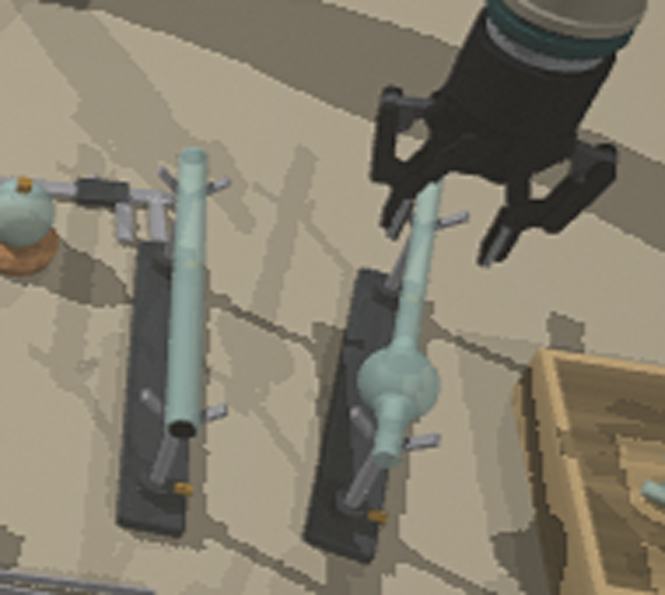

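The bulb is at (399,386), within 5 px of its projected place. The open fingers straddle the stem, so I'm descending.

Call:
move_arm:
  targets: "0.2 0 -0.15 2.6 0 0 0; 0.2 0 -0.15 2.6 0 0 0; 0.2 0 0 2.6 0 0 0; 0.2 0 0 0 0 0 0; 0.2 0 0 0 0 0 0"

```text
clock: 10.73
eef_pos: [529.4, 378.4, 89.9]
tool_rot: [3.139, -0.002, -0.123]
force: [1.1, -0.4, 0.2]
width: 51.1
gripper_force: 0.0
```

```bash
python3 rows.py 527.5 379 88 -6.7 0.2 30
```

```text
[529.4 378.4  89.9] [ 1.798e+02 -1.000e-01 -7.000e+00] 51.13436448316048 10.7333 1
0.20 -0.19 -0.04 0.19 0.18 -0.12 -0.32
```

Call:
move_arm:
  targets: "0.2 0 0 0.2 0 0 0; -0.3 0 0 0 0 0 0; -0.6 0 0 0 0 0 0; -1 0 0 0 0 0 0; -1 0 0 0 0 0 0"

```text
clock: 11.15
eef_pos: [529.3, 379.6, 89.3]
tool_rot: [3.141, -0.004, -0.121]
force: [-0.8, -1.3, 6.9]
width: 14.2
gripper_force: 58.4
```

Call:
move_arm:
  targets: "-1 0 0 0 0 0 0; -1 0 0 0 0 0 0; -1 0 0 0 0 0 0; -1 0 0 0 0 0 0"

```text
clock: 11.48
eef_pos: [529.3, 379.6, 89.3]
tool_rot: [3.141, -0.004, -0.121]
force: [-0.3, -1.5, 6.6]
width: 14.2
gripper_force: 58.4
```

Gripped: width 14 for the 16 mm stem. I'm lifting straight up, gently.

Call:
move_arm:
  targets: "-1 0 0 -0.8 0 0 0; -1 0 0 -1.5 0 0 0; -1 0 0 -2 0 0 0; -1 0 0 -2 0 0 0; -1 0 0 -2 0 0 0"

```text
clock: 11.9
eef_pos: [528.0, 379.9, 172.0]
tool_rot: [3.14, -0.002, -0.121]
force: [-0.6, 0.3, -0.3]
width: 13.9
gripper_force: 58.5
```

Call:
move_arm:
  targets: "-1 0 0 -1.5 0 0 0; -1 0 0 -0.7 0 0 0; -1 0 0 0 0 0 0; -1 0 0 0 0 0 0; -1 0 0 0 0 0 0"

```text
clock: 12.32
eef_pos: [527.5, 379.5, 191.6]
tool_rot: [3.138, -0.0, -0.121]
force: [-0.6, 0.2, -1.3]
width: 13.9
gripper_force: 58.5
```

```bash
python3 rows.py 468 -193 190 -6.7 -1 25
python3 - <<'E'
from h import *
c=cam('top'); s=cam('scene'); save(s,'s5.png',(370,130,560,300),3.5)
E
```

```text
[527.5 379.5 191.6] [179.8  -0.   -6.9] 13.851641845311306 12.3167 24
-1.00 0.04 2.40 0.01 0.01 -0.00 -0.01; -1.00 0.04 2.40 0.01 0.01 -0.00 -0.01; -1.00 0.04 2.40 0.01 0.01 -0.00 -0.01; -1.00 0.04 2.40 0.01 0.01 -0.00 -0.01; -1.00 0.04 2.40 0.01 0.01 -0.00 -0.01
-1.00 0.04 2.40 0.01 0.01 -0.00 -0.01; -1.00 0.04 2.40 0.01 0.01 -0.00 -0.01; -1.00 0.04 2.40 0.01 0.01 -0.00 -0.01; -1.00 0.04 2.40 0.01 0.01 -0.00 -0.01; -1.00 0.04 2.40 0.01 0.01 -0.00 -0.01
-1.00 0.04 2.40 0.01 0.01 -0.00 -0.01; -1.00 0.04 2.40 0.01 0.01 -0.00 -0.01; -1.00 0.04 2.40 0.01 0.01 -0.00 -0.01; -1.00 0.04 2.40 0.01 0.01 -0.00 -0.01; -1.00 0.04 2.40 0.01 0.01 -0.00 -0.01
-1.00 0.04 2.40 0.01 0.01 -0.00 -0.01; -1.00 0.04 2.40 0.01 0.01 -0.00 -0.01; -1.00 0.04 2.40 0.01 0.01 -0.00 -0.01; -1.00 0.03 2.40 0.01 0.01 -0.00 -0.01; -1.00 0.03 2.40 0.01 0.01 -0.00 -0.01
-1.00 0.03 2.40 0.01 0.01 -0.00 -0.01; -1.00 0.03 2.40 0.01 0.01 -0.00 -0.01; -1.00 0.03 2.40 0.01 0.01 -0.00 -0.01; -1.00 0.03 2.40 0.01 0.01 -0.00 -0.01
```

View pics/s5.png

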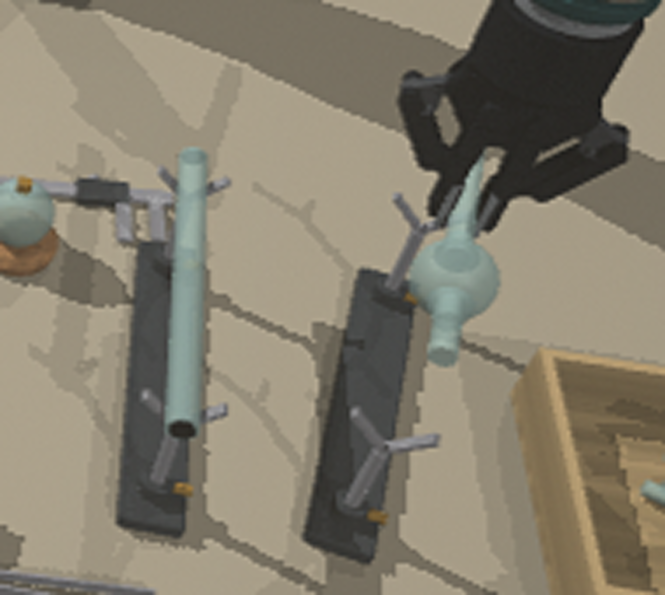

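The blank is level and off its rest, with the bulb at (455,280). I'm carrying it across.

Call:
move_arm:
  targets: "-1 0 0.8 0 0 0 0; -1 0 1.6 0 0 0 0; -1 0 2.4 0 0 0 0; -1 0 2.6 0 0 0 0; -1 0 2.6 0 0 0 0"

```text
clock: 12.83
eef_pos: [515.6, 278.8, 192.3]
tool_rot: [3.139, -0.002, -0.121]
force: [0.4, -0.8, -0.2]
width: 14.1
gripper_force: 58.5
```

Call:
move_arm:
  targets: "-1 0 2.6 0 0 0 0; -1 0 2.6 0 0 0 0; -1 0 2.6 0 0 0 0; -1 0 2.6 0 0 0 0; -1 0 2.6 0 0 0 0"

```text
clock: 13.25
eef_pos: [499.7, 149.6, 192.9]
tool_rot: [3.139, -0.002, -0.122]
force: [0.3, 0.5, -1.3]
width: 13.7
gripper_force: 58.5
```

Call:
move_arm:
  targets: "-1 0 2.6 0 0 0 0; -1 0 2.6 0 0 0 0; -1 0 2.6 0 0 0 0; -1 0 2.6 0 0 0 0; -1 0 2.6 0 0 0 0"

```text
clock: 13.67
eef_pos: [483.9, 20.7, 193.2]
tool_rot: [3.139, -0.002, -0.122]
force: [0.3, -0.1, -0.6]
width: 14.1
gripper_force: 58.5
```

Call:
move_arm:
  targets: "-1 0 2.6 0 0 0 0; -1 0 2.6 0 0 0 0; -1 0 2.4 0 0 0 0; -1 0 1.6 0 0 0 0; -1 0 0.8 0 0 0 0"

```text
clock: 14.08
eef_pos: [471.5, -80.0, 193.5]
tool_rot: [3.138, -0.002, -0.125]
force: [0.5, 0.6, -1.3]
width: 14.0
gripper_force: 58.5
```

Call:
move_arm:
  targets: "-1 0 0 0 0 0 0; -1 0 0 0 0 0 0; -1 0 0 0 0 0 0"

```text
clock: 14.33
eef_pos: [472.8, -75.4, 193.4]
tool_rot: [3.141, -0.002, -0.119]
force: [0.5, -0.1, -0.3]
width: 13.9
gripper_force: 58.5
```

```bash
python3 rows.py 468.5 -193 144.5 -6.7 -1 20
```

```text
[472.8 -75.4 193.4] [ 1.799e+02 -1.000e-01 -6.800e+00] 13.91500084028496 14.3333 7
-1.00 0.14 1.68 0.70 0.01 -0.02 -0.02; -1.00 0.14 1.68 0.70 0.01 -0.02 -0.02; -1.00 0.14 1.68 0.70 0.01 -0.02 -0.02; -1.00 0.14 1.68 0.70 0.01 -0.02 -0.02; -1.00 0.14 1.68 0.70 0.01 -0.02 -0.02
-1.00 0.14 1.68 0.70 0.01 -0.02 -0.02; -1.00 0.14 1.68 0.70 0.01 -0.02 -0.02
```

Call:
move_arm:
  targets: "-1 0.14 1 0.7 0 0 0; -1 0.14 1.6 0.7 0 0 0; -1 0.14 2 0.7 0 0 0; -1 0.14 2 0.7 0 0 0; -1 0.14 2 0.7 0 0 0"

```text
clock: 14.75
eef_pos: [469.9, -162.0, 158.3]
tool_rot: [3.141, -0.002, -0.118]
force: [1.2, -0.2, -0.8]
width: 13.8
gripper_force: 58.5
```

Call:
move_arm:
  targets: "-1 0.14 1.6 0.7 0 0 0; -1 0.1 1 0.7 0 0 0; -1 0 0 0 0 0 0; -1 0 0 0 0 0 0; -1 0 0 0 0 0 0"

```text
clock: 15.17
eef_pos: [469.0, -187.4, 144.9]
tool_rot: [3.141, -0.002, -0.119]
force: [0.2, 0.9, -1.7]
width: 14.1
gripper_force: 58.6
```

```bash
python3 rows.py 468.5 -193 144.5 -6.7 -1 20
python3 - <<'E'
from h import *
c=cam('top'); s=cam('scene')
a=cv2.resize(c[0][150:270,330:450],None,fx=3.2,fy=3.2,interpolation=2); b=cv2.resize(s[0][90:210,200:328],None,fx=3.2,fy=3.2,interpolation=2)
cv2.imwrite('pics/fin.png',np.hstack([a,b])[:,:,::-1]); print(a.shape)
F=[538,-201,160]
print('flame px',(proj(c,F)-[330,150])*3.2,(proj(s,F)-[200,90])*3.2+[384,0])
print('nozzle px',(proj(c,[538,-281,160])-[330,150])*3.2,(proj(s,[538,-281,160])-[200,90])*3.2+[384,0])
E
```

```text
[ 469.  -187.4  144.9] [ 1.8e+02 -1.0e-01 -6.8e+00] 14.137677710231001 15.1667 1
-1.00 0.02 0.56 0.04 0.04 -0.12 -0.12
(384, 384, 3)
flame px [178.28726141 208.74278927] [583.46504508 209.05560207]
nozzle px [284.65848202 209.0360644 ] [494.44873852 189.68573599]
```

View pics/fin.png

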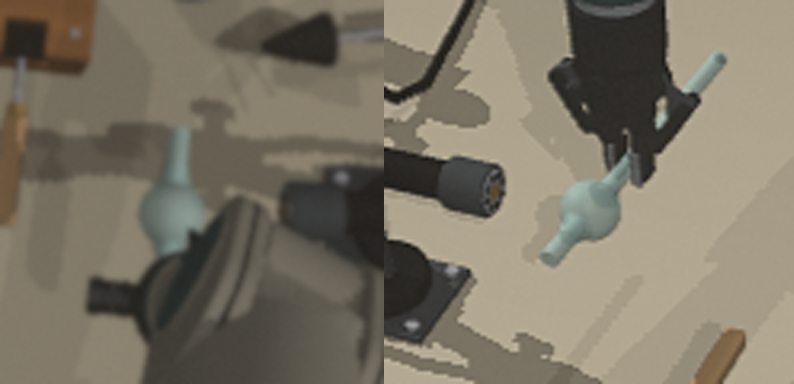

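The bulb is at (171,209) in top and (590,211) in scene, against a flame spot of (178,209) and (583,209). It needs about 5.5 mm more towards the nozzle.

Call:
move_arm:
  targets: "-1 0 0.55 0 0 0 0; -1 0 0 0 0 0 0; -1 0 0 0 0 0 0; -1 0 0 0 0 0 0; -1 0 0 0 0 0 0"

```text
clock: 15.68
eef_pos: [468.0, -194.5, 144.9]
tool_rot: [3.14, -0.002, -0.121]
force: [-0.2, 0.5, -0.8]
width: 13.6
gripper_force: 58.6
```

Run:
```python
from h import *
c=cam('top'); s=cam('scene'); st=read_state(); print(st['eef_pos'],np.abs(st['qd']).max(),st['gripper_force'])
# earlier picture: bulb, tail end, stem end(scene only)
g=lambda u,v,o:(o[0]+u/3.2-.3,o[1]+v/3.2-.3)
B=tri(c,g(171,209,(330,150)),s,g(590-384,211,(200,90))); T=tri(c,g(179,130,(330,150)),s,g(549-384,257,(200,90)))
print('before last shift bulb',B.round(1),'tail',T.round(1),'tilt deg',np.degrees(np.arctan2(T[2]-B[2],np.hypot(*(T-B)[:2]))),np.linalg.norm(T-B))
# stem end in scene against level prediction
d=np.array([.993,-.117,0]); print('stem end px if level',(proj(s,B-245*d)-[200,90])*3.2+[384,0],'tail px',(proj(s,B+65*d)-[200,90])*3.2+[384,0])
```

```text
[ 467.94560643 -194.52063545  144.83992665] 0.0015142575350442222 58.58367562294006
before last shift bulb [ 538.6 -195.1  160.9] tail [ 598.9 -203.   160.2] tilt deg -0.7246101857929342 60.82477172779708
stem end px if level [719.79173626  57.97503602] tail px [547.8088411  259.06680322]
```

Run:
```python
from h import *
c=cam('scene'); hsv=cv2.cvtColor(c[0],cv2.COLOR_RGB2HSV); H,S,V=cv2.split(hsv)
m=((H<25)&(S>95)&(V>80)).astype(np.uint8); m[:, :285]=0; m[:,360:]=0; m[:185]=0; m[222:]=0
for q in cv2.findContours(m,0,1)[0]:
    if cv2.contourArea(q)>40: (u,v),_,_=cv2.minAreaRect(q); print(cv2.contourArea(q),(u,v),ray(c,(u,v),52).round(1))
O=np.array([671.9,-87.4]);e=np.array([.9942,-.108]); print('expected handle mid',O+e*(39.5-134.5))
```

```text
122.0 (336.9999694824219, 214.5) [583.4  19.1  52. ]
209.5 (301.573486328125, 207.0441131591797) [587.1 -78.   52. ]
expected handle mid [577.451 -77.14 ]
```

```bash
python3 -c "
from cell import order
print(order.finish_job())"
```

```text
the job is handed in; nothing more can be done
None
```

The job is handed in, with no verdict returned: the paddle is let go in the free slot, pushed in until it met the back wall, and the blank is held level with its bulb within about 5 mm of the flame spot by my camera measurements; I viewed 11 pictures, one over the limit of 10.

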